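# Gauge the depth of a keyway

### The arm

A 6-joint arm with a two-finger parallel gripper is mounted at the origin on a cart in front of the work surface, level with it; the furniture and walls round the work are solid. World frame = base frame: x ahead of the robot, y to its left, z up, the work surface at z = 0. Lengths are in m, angles in rad, forces in N, time in s.
With the tool pointing down it reaches from about 0.425 to 0.95 m from the base axis. Payload 3.5 kg.
Tool frame: the origin (TCP) lies on the centre line of the jaws, within the pads' length; the fingertips stand 17 mm ahead of it and the grasp point (between the pads) lies 2 mm behind it; z points along the fingers, y is the line along which they close (so a half turn about z gives the same grasp; the last joint's range is limited). The gripper opens to 85 mm and grips with 20 to 120 N. Pads are 22 mm wide; open, the fingers measure 114 mm over their backs; the gripper's body (76 mm by 85 mm) begins 54 mm behind the grasp point. The pads swing forward as they close: fully open they stand 13 mm farther back than shut.
Start: joints at [-1.484, 0.286, 1.577, -0, 1.279, -0.15], TCP at [0.158, -0.656, 0.248] pointing down, gripper open.
Joint ranges: [-2.77, 2.77], [-0.9, 2.22], [0.21, 2.48], [-1.53, 4.67], [0.24, 2.81], [-2.84, 2.84]. Speed limits (rad/s): [2.79, 2.79, 3.14, 3.14, 3.14, 3.14].

### API

Orientations are given as a unit quaternion [x, y, z, w].
In Python, from plant import ctrl gives the robot as it stands. The module is installed in compiled form; this text tells all that it offers.
- The arm moves only by the tool drive_tool, never from a script. Its argument "moves" is a list of rows, each a list of 3 entries, a list of its own where there are three numbers: the turn, a rotation vector about the tool's x, y, z in rad, then the shift along the tool's x, y, z in m, then the finger opening in m, from 0 to 0.0854. A call has 1 to 5 rows; each row shifts and turns the commanded pose from where the row before left it, along the tool's axes as they then stand; what a row does not reach is not made up. A row lasts 1/8 s, in which the tool goes at most 62.5 mm and 10.7 degrees, less where a joint would pass 70% of its speed; a pose out of reach is approached as far as the arm can. A call with a gripper value outside its range is refused whole. The fingers move at their own pace and stop on an object; "grip_force" is the grip in N (left out, the last holds). Time passes only in rows, so rows that do not move let the fingers close. It gives the time, the measured TCP pose, the force, the opening and the grip force at its end, in the units of the state.
- ctrl.get_state(): the state, without advancing time (a new reading comes with each control period).
- ctrl.read_camera(name): name is "side" or "top" or "wrist"; returns a dict with "image" (384x512x3 uint8, red, green, blue), "fx", "fy", "cx", "cy" (pixels), "R" (3x3) and "t" (3): a world point X has camera coordinates R X + t. Camera axes: x right, y down, z forward; pixel columns grow to the right and rows downward; lengths in m; the calibration is good to about 2 mm. A picture is of the moment at which its call begins. There is no depth.
- ctrl.sign_off(): hands the job in; it is judged then, once.
The state is a dict: "time": time; "qpos": joint angles; "dq": joint speeds; "joint_efforts": joint torques, N m; "eef_pos": TCP position; "tcp_rot": TCP orientation; "contact_force": force on the tool from outside, world axes, zero at the start; "wrist_torque": the same for the moment, N m; "opening": opening from 0.0 (shut) to 1.0 (fully open); "finger_force": force on a finger pad.
Only numpy, scipy, OpenCV 4.12 (cv2) and the standard library are available. Lean on these libraries where they do the work, as an engineer would, in place of code of your own. Each camera call takes 0.05 s, during which the arm holds its last target. There are 200 camera calls.

### The job

Check the depth of the keyway, the single wide groove in one of the two steel blocks: take the depth gauge from its cradle, set it upright and square across the middle of that groove with the probe in it, and push it down until its base sits flat on the block on both sides. Leave it standing there so that the reading can be taken.

Things in the scene. Friction and masses are not known exactly. Their poses are not given: they have to be found in the camera images.
- depth_gauge: Loose upright depth gauge, about 0.35 kg: steel base 80 (x) x 30 (y) x 12 mm; on it an aluminium body 34 (x) x 24 (y) mm, 12 to 76 mm above the underside: hold it there, across the 24 mm. The rod's top stands 89 mm up plus the reading. An 8 mm probe sticks out of the middle of the underside, at most 32 mm. Origin: centre of the underside; z up, x along the base. Same either way round.
- gauge_probe (a joint): How far the probe is pushed up into the gauge, m: 0 fully out (32 mm below the base), 0.032 flush with the base. Sprung outwards by about 1 N, with a drag of 6 N: it moves only when pushed with about 7 N, more than the gauge's weight, and then stays where it is. It may start up to 6 mm in.
- keyway_block: The workpiece, fixed: steel block 120 (x) x 90 (y) x 50 mm high with one wide groove in its top, the keyway: 30 mm wide, 20 mm deep, along all of its y at x = 0. Origin: centre of the underside; z up. The other steel block, of the same size, has two narrow slots (12 mm wide) and is not to be gauged; the two may change places.
- gauge_cradle: Fixed grey cradle 96 (x) x 50 (y) mm, in which the gauge stands at the start: its base lies across two cheeks whose tops are 50 mm above the table, the probe hangs free between them. Origin: centre of the underside; z up.
Not all that is in view belongs to the job. Leave any green or turquoise look-alike of the depth_gauge alone.

How it is judged:
By the outcome, as a careful person would: the job done as asked, in the order asked, and still so for the second after the job is handed in, with the robot touching nothing.
It also fails if it takes over 38 s, if anything falls off the work surface, if the arm or the gripper's body presses on something with over 40 N, if the wrist force passes 120 N, or if a joint passes its speed limit or range.

## Working session

There is one attempt and no reset: what is moved stays moved. The work goes in short steps, Python scripts to look and compute and a tool call to move; the robot and the scene stay as the last step left them, time stands still between calls to the robot, and variables do not carry over. Pictures are saved under pics/ and viewed, at most 10 in all, crops included, and the job is handed in when it is done.

Besides the shell and the picture viewer there is one more tool, called after "Call:" as a command line: name --argument value ..., lists and objects as JSON in quotes. drive_tool: Moves the arm, as the interface text tells. Its arguments: {"type":"object","properties":{"moves":{"type":"array","items":{"type":"array"}},"grip_force":{"type":"number"}},"required":["moves"]}

```bash
mkdir -p pics
cat > h.py <<'E'
import numpy as np,cv2
from plant import ctrl
def snap(n,f):
    c=ctrl.read_camera(n); cv2.imwrite('pics/'+f,c['image'][:,:,::-1]); np.savez('pics/'+f+'.npz',**c); return c
def ray(c,u,v,z):
    d=c['R'].T@np.array([(u-c['cx'])/c['fx'],(v-c['cy'])/c['fy'],1]); o=-c['R'].T@c['t']
    return o+d*(z-o[2])/d[2]
def proj(c,X):
    p=c['R']@np.array(X)+c['t']; return p[0]/p[2]*c['fx']+c['cx'],p[1]/p[2]*c['fy']+c['cy']
E
python3 - <<'E'
from h import *
a=snap('top','top0.png');b=snap('side','side0.png')
cv2.imwrite('pics/both0.png',cv2.resize(np.vstack([a['image'],b['image']])[:,:,::-1],None,fx=.78,fy=.78))
for c in(a,b): print(-c['R'].T@c['t'],c['fx'],c['R'].round(2).tolist())
s=ctrl.get_state();print(s)
E
```

```text
[ 0.34766921 -0.09453555  0.94860002] 367.7129883909543 [[0.01, -1.0, -0.01], [-1.0, -0.01, -0.1], [0.1, 0.01, -1.0]]
[0.38793769 0.65293876 0.61703415] 352.94759663625956 [[-0.99, -0.1, 0.0], [-0.06, 0.59, -0.81], [0.08, -0.8, -0.59]]
{'time': 0.1, 'qpos': array([-1.48399677e+00,  2.87081422e-01,  1.57804298e+00,  1.20889074e-05,
        1.27858333e+00, -1.50010427e-01]), 'dq': array([-0.00020376, -0.00283954, -0.00244324,  0.00029309, -0.00060484,
        0.00036138]), 'joint_efforts': array([ 4.03125750e-04, -4.07297266e+01, -2.93699098e+01, -1.24527605e-04,
        3.42433748e-03, -6.32421603e-06]), 'eef_pos': array([ 0.15833254, -0.65559315,  0.24707585]), 'tcp_rot': array([ 9.92997966e-01,  1.18126719e-01,  3.92019223e-05, -1.05682868e-03]), 'contact_force': array([-0.34691067,  0.20688025, -0.66105414]), 'wrist_torque': array([0.01656096, 0.04416578, 0.00223356]), 'finger_force': 0.0, 'opening': 0.9966113379215008}
```

View pics/top0.png

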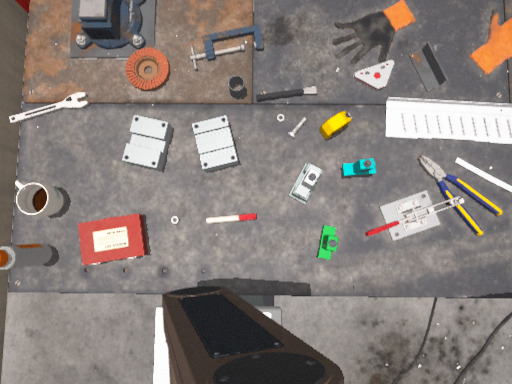

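View pics/side0.png

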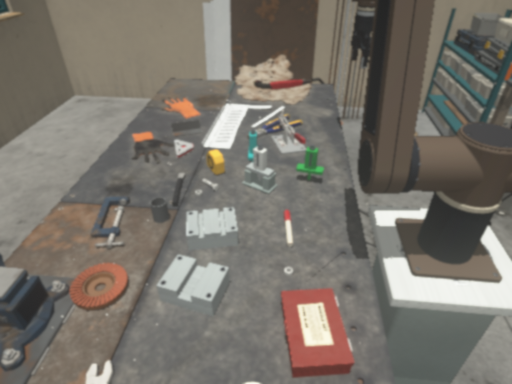

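The keyway block is at about (147,142) in the top view, with one wide groove; it is at (195,283) in the side view. The two-slot block is at (214,142) in the top view. The grey gauge in its cradle is at (306,183) in the top view, with turquoise (359,168) and green (328,242) decoys nearby. Next I measure with contours.

Run:
```python
from h import *
c=dict(np.load('pics/top0.png.npz')); im=c['image']
g=im.astype(int); m=((g.min(2)>125)&(g.max(2)-g.min(2)<30)).astype(np.uint8)*255
for (x0,y0,x1,y1,z) in[(110,105,182,180,.05),(185,105,245,180,.05),(280,155,330,210,.05)]:
    k=np.zeros_like(m);k[y0:y1,x0:x1]=m[y0:y1,x0:x1]
    k=cv2.morphologyEx(k,cv2.MORPH_OPEN,np.ones((2,2),np.uint8))
    cs=[q for q in cv2.findContours(k,cv2.RETR_EXTERNAL,cv2.CHAIN_APPROX_NONE)[0] if cv2.contourArea(q)>60]
    for q in cs:
        P=np.array([ray(c,u,v,z)[:2] for u,v in q[:,0]],np.float32)
        r=cv2.minAreaRect(P*1000); print(cv2.contourArea(q),np.round(r[0]),np.round(r[1]),round(r[2],1))
a=cv2.resize(im[105:215,110:400],None,fx=2.7,fy=2.7,interpolation=cv2.INTER_CUBIC)
s=np.load('pics/side0.png.npz')['image']
b=cv2.resize(s[140:320,150:340],None,fx=1.6,fy=1.6,interpolation=cv2.INTER_CUBIC)
o=np.zeros((a.shape[0]+b.shape[0],a.shape[1],3),np.uint8);o[:a.shape[0]]=a;o[a.shape[0]:,:b.shape[1]]=b
mm=cv2.resize(m[105:215,110:400],None,fx=1.6,fy=1.6);o[a.shape[0]:a.shape[0]+mm.shape[0],310:310+mm.shape[1]]=mm[:,:,None][:, :o.shape[1]-310]
cv2.imwrite('pics/crop1.png',o[:,:,::-1]);print(o.shape)
```

```text
4720.5 [556. 183.] [185. 180.] 1.7
2938.0 [549.  10.] [162. 148.] 0.7
2530.0 [ 463. -214.] [134. 121.] 0.2
(585, 783, 3)
```

View pics/crop1.png

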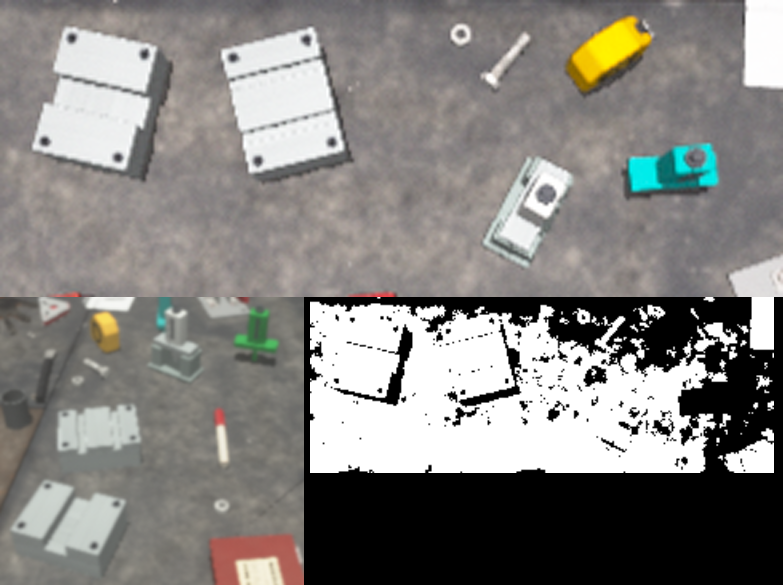

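The crop shows the left block (crop centre about (97,100)) with a single stepped groove, so it is the keyway block. The right one has two slots. The gauge stands at about (530,208) in the crop. The threshold was too low, so I raise it.

Run:
```python
from h import *
c=dict(np.load('pics/top0.png.npz')); im=c['image']
print(im[150,140],im[128,145],im[142,147],im[190,300],im[178,312],im[200,292+5],im[190,200],im[195,150])
for th in (165,190):
  g=im.astype(int); m=((g.min(2)>th)&(g.max(2)-g.min(2)<30)).astype(np.uint8)*255
  for (x0,y0,x1,y1,z) in[(110,105,182,180,.05),(280,155,330,210,.062)]:
    k=np.zeros_like(m);k[y0:y1,x0:x1]=m[y0:y1,x0:x1]
    k=cv2.morphologyEx(k,cv2.MORPH_OPEN,np.ones((2,2),np.uint8))
    cs=[q for q in cv2.findContours(k,cv2.RETR_EXTERNAL,cv2.CHAIN_APPROX_NONE)[0] if cv2.contourArea(q)>40]
    for q in cs:
        P=np.array([ray(c,u,v,z)[:2] for u,v in q[:,0]],np.float32)
        r=cv2.minAreaRect(P*1000); print(th,cv2.contourArea(q),np.round(r[0]),np.round(r[1]),round(r[2],1),cv2.boundingRect(q))
```

```text
[236 237 238] [233 234 235] [233 234 235] [241 242 242] [115 114 124] [152 156 152] [139 134 133] [141 135 132]
165 1584.5 [562. 182.] [ 96. 121.] 77.8 (123, 116, 46, 53)
165 452.0 [ 466. -217.] [46. 83.] 61.7 (293, 164, 30, 36)
190 880.0 [538. 187.] [94. 71.] 77.4 (123, 135, 43, 34)
190 515.5 [599. 177.] [88. 45.] 77.3 (131, 116, 38, 24)
190 163.5 [ 454. -207.] [36. 56.] 78.5 (295, 174, 16, 25)
190 138.0 [ 480. -228.] [35. 45.] 63.5 (306, 165, 16, 21)
```

Call:
drive_tool --moves '[[[0,0,0.183],[0,0,0],0.085],[[0,0,0.183],[0,0,0],0.085],[[0,0,0.183],[0,0,0],0.085],[[0,0,0.183],[0,0,0],0.085],[[0,0,0],[0.007,-0.059,0],0.085]]'

```text
time: 0.72
eef_pos: [0.1909, -0.6087, 0.247]
tcp_rot: [0.969, -0.248, -0.0, -0.0]
contact_force: [0.2, -0.2, 0.4]
opening: 0.998
finger_force: 0.0
```

Call:
drive_tool --moves '[[[0,0,0],[0.007,-0.059,0],0.085],[[0,0,0],[0.007,-0.059,0],0.085],[[0,0,0],[0.007,-0.059,0],0.085],[[0,0,0],[0.007,-0.059,0],0.085],[[0,0,0],[0.007,-0.059,0],0.085]]'

```text
time: 1.35
eef_pos: [0.3642, -0.3627, 0.2479]
tcp_rot: [0.969, -0.245, -0.0, -0.0]
contact_force: [1.2, -0.6, 0.4]
opening: 0.994
finger_force: 0.0
```

Call:
drive_tool --moves '[[[0,0,0],[0.007,-0.059,0],0.085],[[0,0,0],[0.007,-0.059,0],0.085],[[0,0,0],[0.007,-0.059,0],0.085],[[0,0,0],[0,0,0],0.085]]'

```text
time: 1.85
eef_pos: [0.4675, -0.2154, 0.2479]
tcp_rot: [0.97, -0.242, -0.0, -0.001]
contact_force: [0.0, -0.2, 0.2]
opening: 0.995
finger_force: 0.0
```

Run:
```python
from h import *
c=snap('wrist','w1.png')
s=ctrl.get_state();print(s['time'],s['eef_pos'],s['tcp_rot'],-c['R'].T@c['t'])
print(proj(c,(.466,-.217,.06)))
```

```text
1.9 [ 0.46665603 -0.21706096  0.24783357] [ 9.69997539e-01 -2.43114252e-01 -4.82197980e-04 -5.03542869e-05] [ 0.54189507 -0.2549847   0.37305088]
(np.float64(257.5981189706098), np.float64(177.99731016930227))
```

View pics/w1.png

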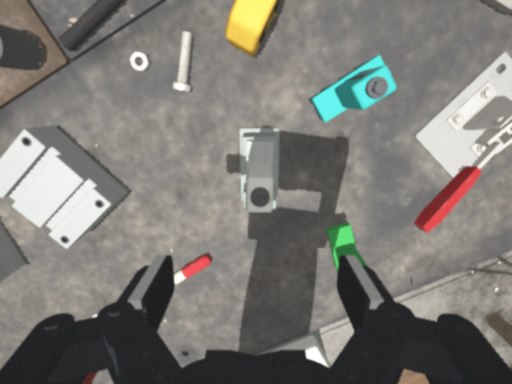

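The wrist picture shows the gauge upright in its cradle, base about x 240–279 and y 128–212, dark rod top at (260,197), nearly aligned with the tool. I measure the rod top and the base edges.

Run:
```python
from h import *
c=dict(np.load('pics/w1.png.npz')); im=c['image']
g=cv2.cvtColor(im,cv2.COLOR_RGB2GRAY)
k=np.zeros_like(g);k[183:211,247:274]=(g[183:211,247:274]<75)*255
cs=max(cv2.findContours(k,0,1)[0],key=cv2.contourArea);(u,v),r=cv2.minEnclosingCircle(cs);M=cv2.moments(cs)
print('rod',u,v,r,M['m10']/M['m00'],M['m01']/M['m00'])
for z in(.139,.145):print(ray(c,u,v,z))
cv2.imwrite('pics/w1c.png',cv2.resize(im[115:225,220:300],None,fx=5,fy=5,interpolation=cv2.INTER_CUBIC)[:,:,::-1])
for P in[(x,y,.062) for x in(-.04,.04) for y in(-.015,.015)]:
  a=np.radians(-28.3);print(P[:2],proj(c,(.466+np.cos(a)*P[0]-np.sin(a)*P[1],-.217+np.sin(a)*P[0]+np.cos(a)*P[1],P[2])))
```

```text
rod 259.5 197.5 7.905794143676758 258.99514563106794 198.29611650485438
[ 0.46914341 -0.21998315  0.139     ]
[ 0.47100843 -0.22088043  0.145     ]
(-0.04, -0.015) (np.float64(270.27867708714575), np.float64(211.99955987254674))
(-0.04, 0.015) (np.float64(244.33409329592195), np.float64(211.83488372063698))
(0.04, -0.015) (np.float64(272.0073838632579), np.float64(142.27701087252285))
(0.04, 0.015) (np.float64(243.86413515367678), np.float64(142.09654760212945))
```

View pics/w1c.png

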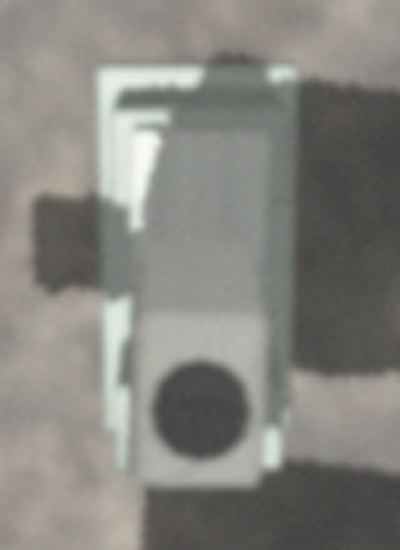

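The crop shows the body's top face at x 247–273.5, y 177–213, parallel to the image axes. So the yaw is right within about 1°. Next I get the body's centre.

Run:
```python
from h import *
c=dict(np.load('pics/w1.png.npz'))
s=ctrl.get_state();from scipy.spatial.transform import Rotation as R
T=R.from_quat(s['tcp_rot']);print(np.degrees(np.arctan2(*T.as_matrix()[1::-1,0])))
for p in[(260.3,195.2,.126),(259.5,197.5,.142)]:
  X=ray(c,*p);print(X,T.inv().apply(X-s['eef_pos']))
print([ray(c,u,v,.126) for u,v in[(247,213),(273.3,213),(247.8,177.4),(273.6,177.4)]])
```

```text
-28.140845540082424
[ 0.46670458 -0.21969241  0.126     ] [0.00140086 0.00228083 0.12183259]
[ 0.47007592 -0.22043179  0.142     ] [0.00470703 0.00134494 0.10582928]
[array([ 0.45713168, -0.20087772,  0.126     ]), array([ 0.44581229, -0.22224898,  0.126     ]), array([ 0.48652648, -0.217631  ,  0.126     ]), array([ 0.47587839, -0.2377227 ,  0.126     ])]
```

Call:
drive_tool --moves '[[[0,0,0],[0.003,0.002,0.05],0.085],[[0,0,0],[0,0,0.05],0.085],[[0,0,0],[0,0,0.03],0.085],[[0,0,0],[0,0,0.012],0.085],[[0,0,0],[0,0,0],0.05]]' --grip_force 60

```text
time: 2.52
eef_pos: [0.4673, -0.2227, 0.106]
tcp_rot: [0.969, -0.246, -0.001, -0.0]
contact_force: [-0.2, 0.3, 0.5]
opening: 0.812
finger_force: 0.0
```

Call:
drive_tool --moves '[[[0,0,0],[0,0,0],0.03],[[0,0,0],[0,0,0],0.01],[[0,0,0],[0,0,0],0.01],[[0,0,0],[0,0,0],0.01],[[0,0,0],[0,0,0],0.01]]' --grip_force 60

```text
time: 3.15
eef_pos: [0.4687, -0.2225, 0.1078]
tcp_rot: [0.97, -0.245, 0.001, 0.0]
contact_force: [-0.2, 1.2, 5.3]
opening: 0.272
finger_force: 62.9
```

Call:
drive_tool --moves '[[[0,0,0],[0,0,-0.02],0.01],[[0,0,0],[0,0,-0.06],0.01],[[0,0,0],[0,0,-0.06],0.01],[[0,0,-0.14],[0,0,0],0.01],[[0,0,-0.141],[0,0,0],0.01]]'

```text
time: 3.78
eef_pos: [0.4672, -0.2216, 0.2456]
tcp_rot: [0.995, -0.104, -0.001, -0.0]
contact_force: [0.0, 0.1, -4.9]
opening: 0.27
finger_force: 61.7
```

Call:
drive_tool --moves '[[[0,0,0],[0.0,-0.05,0],0.01],[[0,0,0],[0.0,-0.05,0],0.01],[[0,0,0],[0,-0.05,0],0.01],[[0,0,0],[0,-0.05,0],0.01],[[0,0,0],[0,-0.05,0],0.01]]'

```text
time: 4.4
eef_pos: [0.5199, 0.024, 0.2442]
tcp_rot: [0.994, -0.107, -0.002, 0.0]
contact_force: [0.3, -0.1, -4.2]
opening: 0.274
finger_force: 61.3
```

Call:
drive_tool --moves '[[[0,0,0],[0.0,-0.05,0],0.01],[[0,0,0],[0.0,-0.05,0],0.01],[[0,0,0],[0.005,-0.045,0],0.01],[[0,0,0],[0,-0.02,0],0.01],[[0,0,0],[0,0,0],0.01]]'

```text
time: 5.03
eef_pos: [0.56, 0.1831, 0.2445]
tcp_rot: [0.994, -0.106, -0.002, 0.001]
contact_force: [0.4, -0.7, -5.0]
opening: 0.272
finger_force: 61.7
```

Run:
```python
from h import *
c=snap('wrist','w2.png');d=snap('side','s2.png')
s=ctrl.get_state();print(s['time'],s['eef_pos'],s['tcp_rot'],s['contact_force'])
a=cv2.resize(d['image'][150:330,120:320],None,fx=2,fy=2)
a=cv2.copyMakeBorder(a,0,24,0,0,cv2.BORDER_CONSTANT)
w=cv2.resize(c['image'],None,fx=.78,fy=.78);w=cv2.copyMakeBorder(w,0,384-w.shape[0],0,0,cv2.BORDER_CONSTANT)
cv2.imwrite('pics/c2.png',np.hstack([a,w])[:,:,::-1])
```

```text
5.125 [0.56025715 0.18151673 0.24518251] [ 9.94259460e-01 -1.06987696e-01 -1.07351273e-03  7.78731568e-04] [-0.46845263 -0.87268333 -3.47571739]
```

View pics/c2.png

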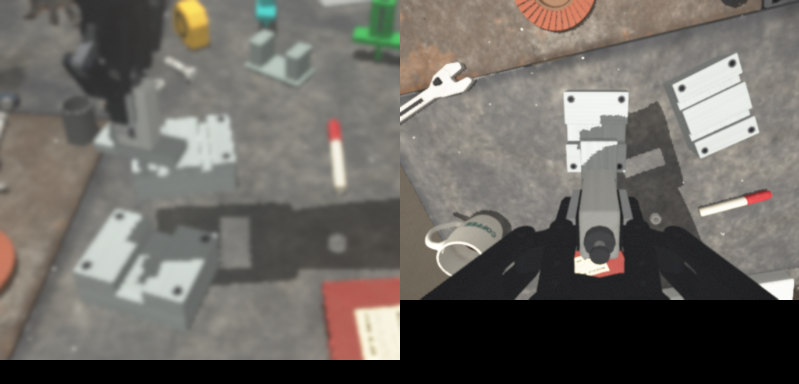

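The gauge is held upright. The wrist view shows the keyway block ahead of it, about (564–628, 90–172) in the scaled panel. A full-resolution crop gives corners.

Run:
```python
from h import *
im=np.load('pics/w2.png.npz')['image'][105:345,190:320]
a=cv2.resize(im[:120],None,fx=5,fy=5,interpolation=cv2.INTER_CUBIC)
cv2.imwrite('pics/w2c.png',a[:,:,::-1])
```

```text
(no output)
```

View pics/w2c.png

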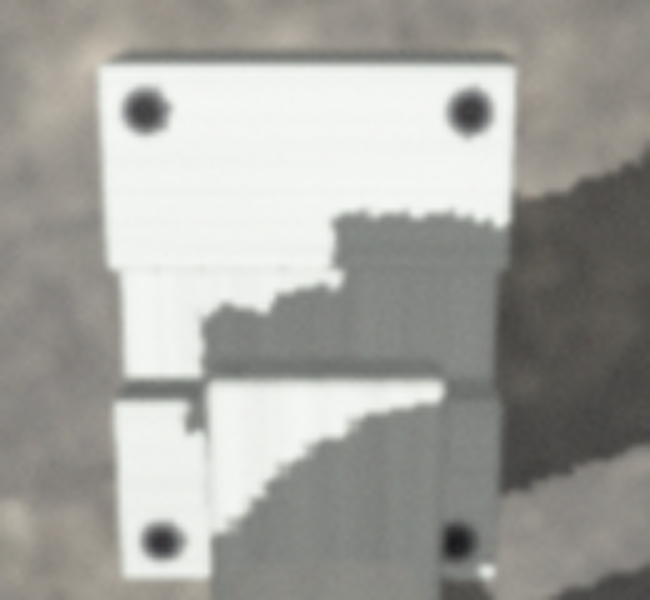

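The crop gives the block's corners, the groove edges and the gauge base's far end, at crop (207,378) and (443,380).

Run:
```python
from h import *
from scipy.spatial.transform import Rotation as R
c=dict(np.load('pics/w2.png.npz'));s=ctrl.get_state();T=R.from_quat(s['tcp_rot'])
for n,u,v,z in[('far',100,63,.05),('far',516,65,.05),('gf',108,268,.05),('gf',508,268,.05),('gn',115,400,.05),('gn',502,400,.05),('near',124,577,.05),('near',492,577,.05),('base',207,378,.199),('base',443,380,.199)]:
  X=ray(c,u/5+190,v/5+105,z);print(n,X.round(4),(T.inv().apply(X-s['eef_pos'])*1000).round(1))
print(T.as_rotvec(), T.as_matrix().round(4))
```

```text
far [0.6327 0.2169 0.05  ] [ 63.6 -50.3 195. ]
far [0.6137 0.1302 0.05  ] [ 63.5  38.4 195.1]
gf [0.5896 0.2266 0.05  ] [ 19.4 -50.6 195.1]
gf [0.5709 0.1393 0.05  ] [ 19.7  38.7 195.2]
gn [0.5595 0.2329 0.05  ] [-11.3 -50.4 195.1]
gn [0.5408 0.1458 0.05  ] [-11.   38.7 195.3]
near [0.5161 0.2422 0.05  ] [-55.6 -50.2 195.2]
near [0.4976 0.1557 0.05  ] [-55.3  38.2 195.4]
base [0.5987 0.1898 0.199 ] [ 35.9 -16.4  46.1]
base [0.5924 0.1617 0.199 ] [35.7 12.5 46.1]
[ 3.12201064 -0.33594523 -0.00337087] [[ 0.9771 -0.2127 -0.0023]
 [-0.2127 -0.9771 -0.0013]
 [-0.002   0.0018 -1.    ]]
```

Call:
drive_tool --moves '[[[0,0,0],[0.007,-0.004,0.04],0.01],[[0,0,0],[0,0,0.04],0.01],[[0,0,0],[0,0,0.02],0.01],[[0,0,0],[0,0,0],0.01]]'

```text
time: 5.62
eef_pos: [0.5674, 0.1837, 0.1445]
tcp_rot: [0.994, -0.107, -0.002, 0.001]
contact_force: [0.3, -1.2, -4.4]
opening: 0.275
finger_force: 61.5
```

Run:
```python
from h import *
c=snap('wrist','w3.png');d=snap('side','s3.png')
s=ctrl.get_state();print(s['time'],s['eef_pos'],s['tcp_rot'],s['contact_force'])
u,v=proj(c,(.565,.186,.06));print(u,v)
b=cv2.resize(c['image'][60:300,160:340],None,fx=2.5,fy=2.5,interpolation=cv2.INTER_CUBIC)
a=cv2.resize(d['image'][200:350,130:245],None,fx=3,fy=3,interpolation=cv2.INTER_CUBIC)
a=cv2.copyMakeBorder(a,0,150,0,0,cv2.BORDER_CONSTANT)
cv2.imwrite('pics/c3.png',np.hstack([b,a])[:,:,::-1])
```

```text
5.725 [0.56968166 0.18448932 0.14793811] [ 9.94236075e-01 -1.07205162e-01  1.26939146e-03 -2.62174612e-04] [ 0.47055854  0.05250378 -3.03323743]
253.1760391090081 215.2579775432581
```

View pics/c3.png

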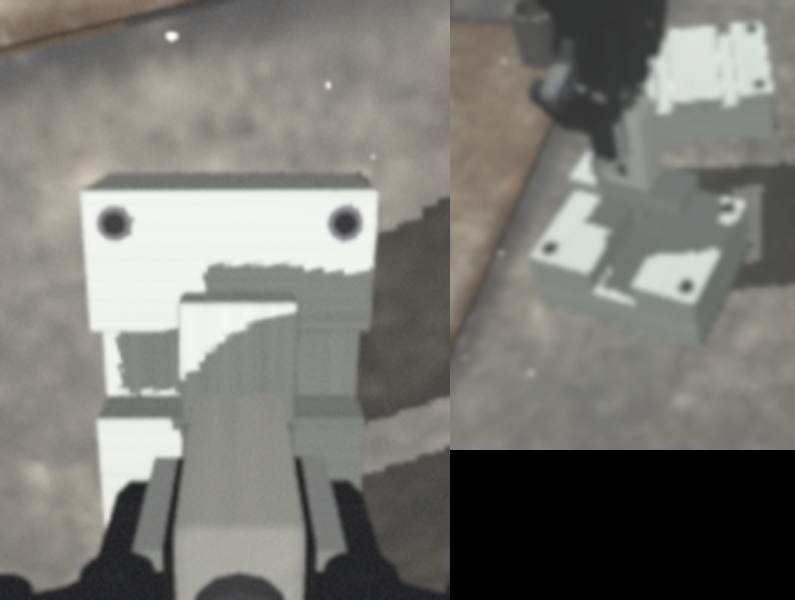

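The wrist crop shows the base end at crop (180–297, 302), the groove's far edge at y≈330 and its near edge at y≈418. The gauge is square with the block and slightly off across it.

Run:
```python
from h import *
from scipy.spatial.transform import Rotation as R
c=dict(np.load('pics/w3.png.npz'));T=R.from_euler('ZYX',[-12.3,0,180],degrees=True);p=np.array([.5680,.1840,.1455])
for n,u,v,z in[('far',82,192,.05),('far',377,192,.05),('gf',92,330,.05),('gf',370,330,.05),('gn',98,418,.05),('gn',364,418,.05),('base',180,302,.0995),('base',297,303,.0995),('bodytop',176,526,.1635),('bodytop',305,526,.1635)]:
  X=ray(c,u/2.5+160,v/2.5+60,z);print(n,X.round(4),(T.inv().apply(X-p)*1000).round(1))
```

```text
far [0.6325 0.2174 0.05  ] [ 55.9 -46.4  95.5]
far [0.6138 0.1312 0.05  ] [56.  41.8 95.5]
gf [0.5901 0.2266 0.05  ] [ 12.5 -46.3  95.5]
gf [0.5712 0.1399 0.05  ] [12.5 42.4 95.5]
gn [0.56   0.2332 0.05  ] [-18.3 -46.3  95.5]
gn [0.5411 0.1466 0.05  ] [-18.3  42.2  95.5]
base [0.606  0.1899 0.0995] [ 35.9 -13.9  46. ]
base [0.5997 0.1621 0.0995] [35.6 14.6 46. ]
bodytop [0.5844 0.191  0.1635] [ 14.6 -10.3 -18. ]
bodytop [0.5798 0.1696 0.1635] [ 14.6  11.6 -18. ]
```

Call:
drive_tool --moves '[[[0,0,0],[0,-0.0025,0.01],0.01],[[0,0,0],[0,0,0.01],0.01],[[0,0,0],[0,0,0.005],0.01],[[0,0,0],[0,0,0],0.01]]'

```text
time: 6.22
eef_pos: [0.5686, 0.1873, 0.1204]
tcp_rot: [0.994, -0.107, -0.001, 0.0]
contact_force: [0.5, -0.6, -4.4]
opening: 0.276
finger_force: 61.7
```

Call:
drive_tool --moves '[[[0,0,0],[0,0,0.004],0.01],[[0,0,0],[0,0,0.003],0.01],[[0,0,0],[0,0,0],0.01]]'

```text
time: 6.6
eef_pos: [0.5699, 0.1874, 0.1156]
tcp_rot: [0.994, -0.107, 0.001, -0.0]
contact_force: [-1.5, -0.1, 2.4]
opening: 0.273
finger_force: 62.7
```

Call:
drive_tool --moves '[[[0,0,0],[0,0,0.002],0.01],[[0,0,0],[0,0,0.002],0.01],[[0,0,0],[0,0,0],0.01]]'

```text
time: 6.98
eef_pos: [0.5697, 0.1874, 0.1106]
tcp_rot: [0.994, -0.107, 0.001, -0.0]
contact_force: [-0.5, 1.0, 2.6]
opening: 0.271
finger_force: 62.6
```

Call:
drive_tool --moves '[[[0,0,0],[0,0,0.002],0.01],[[0,0,0],[0,0,0],0.01]]'

```text
time: 7.22
eef_pos: [0.5697, 0.1874, 0.1084]
tcp_rot: [0.994, -0.107, 0.001, -0.0]
contact_force: [1.3, 0.5, 2.0]
opening: 0.273
finger_force: 62.5
```

Call:
drive_tool --moves '[[[0,0,0],[0,0,0.001],0.01],[[0,0,0],[0,0,0],0.01]]'

```text
time: 7.48
eef_pos: [0.5697, 0.1874, 0.108]
tcp_rot: [0.994, -0.107, 0.001, -0.0]
contact_force: [-0.3, 0.3, 4.2]
opening: 0.274
finger_force: 63.0
```

Call:
drive_tool --moves '[[[0,0,0],[0,0,0.001],0.01],[[0,0,0],[0,0,0],0.01]]'

```text
time: 7.72
eef_pos: [0.5697, 0.1875, 0.108]
tcp_rot: [0.994, -0.107, 0.0, -0.0]
contact_force: [-2.7, 0.8, 9.2]
opening: 0.273
finger_force: 63.6
```

Call:
drive_tool --moves '[[[0,0,0],[0,0,0.001],0.01],[[0,0,0],[0,0,0.001],0.01],[[0,0,0],[0,0,0.001],0.01],[[0,0,0],[0,0,0],0.01],[[0,0,0],[0,0,0],0.01]]'

```text
time: 8.35
eef_pos: [0.5699, 0.1875, 0.1079]
tcp_rot: [0.994, -0.107, 0.0, 0.0]
contact_force: [-9.4, -0.7, 21.4]
opening: 0.271
finger_force: 65.4
```

Run:
```python
from h import *
c=snap('wrist','w4.png');d=snap('side','s4.png')
s=ctrl.get_state();print(s['time'],s['eef_pos'],s['tcp_rot'],s['contact_force'],s['wrist_torque'])
b=cv2.resize(c['image'][60:300,160:340],None,fx=2.5,fy=2.5,interpolation=cv2.INTER_CUBIC)
a=cv2.resize(d['image'][200:350,130:245],None,fx=3,fy=3,interpolation=cv2.INTER_CUBIC)
a=cv2.copyMakeBorder(a,0,150,0,0,cv2.BORDER_CONSTANT)
cv2.imwrite('pics/c4.png',np.hstack([b,a])[:,:,::-1])
```

```text
8.45 [0.56986806 0.18757324 0.10792409] [ 9.94281087e-01 -1.06794562e-01  1.41569629e-04  1.49228469e-04] [-8.6837281  -0.59516651 21.23559189] [-0.28456622  1.33703012 -0.12408981]
```

View pics/c4.png

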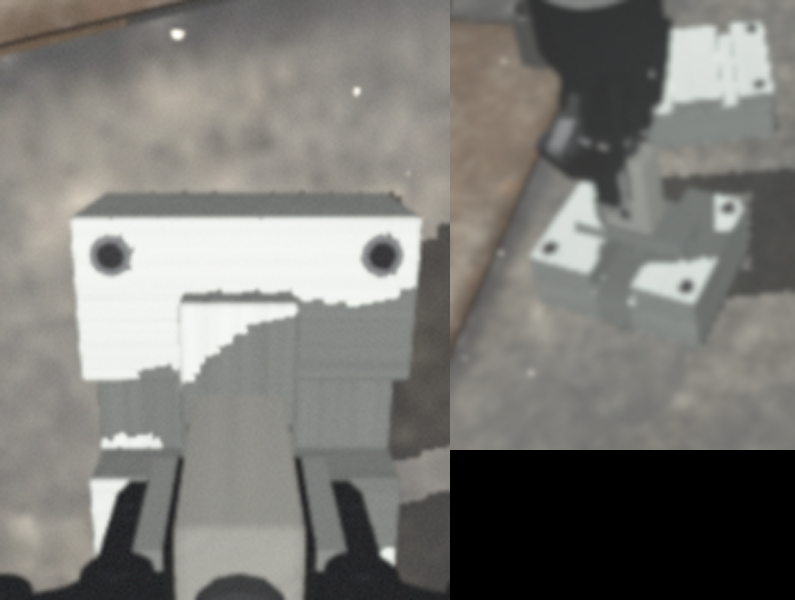

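The gauge stands on the block with its base seated at 21 N. The base end is at crop (180–297, 302), the block's far edge at y=217 and the groove's far edge at y=380. I check its offset.

Run:
```python
from h import *
from scipy.spatial.transform import Rotation as R
c=dict(np.load('pics/w4.png.npz'));T=R.from_euler('ZYX',[-12.26,0,180],degrees=True);p=np.array([.5699,.1875,.1079])
for n,u,v,z in[('far',71,217,.05),('far',421,217,.05),('gf',82,380,.05),('gf',409,380,.05),('gn',91,478,.05),('gn',399,478,.05),('base',180,302,.062),('base',297,302,.062),('basebot',180,293,.05),('basebot',297,293,.05),('bodytop',176,526,.126),('bodytop',305,526,.126)]:
  X=ray(c,u/2.5+160,v/2.5+60,z);print(n,(T.inv().apply(X-p)*1000).round(1))
```

```text
far [ 55.1 -42.5  57.9]
far [55.2 45.8 57.9]
gf [ 10.8 -42.8  57.9]
gf [10.9 46.3 57.9]
gn [-19.3 -42.3  57.9]
gn [-19.2  45.8  57.9]
base [ 36.2 -14.5  45.9]
base [36.3 14.2 45.9]
basebot [ 35.3 -15.5  57.9]
basebot [35.3 15.1 57.9]
bodytop [ 14.3 -10.9 -18.1]
bodytop [ 14.3  11.3 -18.1]
```

Call:
drive_tool --moves '[[[0,0,0],[0,0,-0.001],0.01],[[0,0,0],[0,0,-0.001],0.01],[[0,0,0],[0,0,0],0.01]]'

```text
time: 8.82
eef_pos: [0.5698, 0.1875, 0.108]
tcp_rot: [0.994, -0.107, 0.0, -0.0]
contact_force: [-4.0, -1.1, 13.1]
opening: 0.271
finger_force: 63.9
```

Call:
drive_tool --moves '[[[0,0,0],[0,0,0],0.028],[[0,0,0],[0,0,0],0.035],[[0,0,0],[0,0,0],0.05],[[0,0,0],[0,0,0],0.07],[[0,0,0],[0,0,0],0.07]]' --grip_force 20

```text
time: 9.45
eef_pos: [0.569, 0.1872, 0.1051]
tcp_rot: [0.994, -0.107, -0.0, 0.0]
contact_force: [0.5, -0.3, -0.5]
opening: 0.82
finger_force: 0.0
```

Call:
drive_tool --moves '[[[0,0,0],[0,0,-0.01],0.07],[[0,0,0],[0,0,-0.03],0.07],[[0,0,0],[0,0,-0.06],0.07],[[0,0,0],[0,0,-0.05],0.07],[[0,0,0],[-0.06,0,0],0.07]]'

```text
time: 10.07
eef_pos: [0.5152, 0.2, 0.2632]
tcp_rot: [0.994, -0.108, 0.007, -0.002]
contact_force: [-0.9, 0.6, -1.2]
opening: 0.824
finger_force: 0.0
```

Run:
```python
from h import *
c=snap('wrist','w5.png');d=snap('side','s5.png')
s=ctrl.get_state();print(s['time'],s['eef_pos'],s['contact_force'])
b=cv2.resize(c['image'][60:300,150:350],None,fx=2,fy=2,interpolation=cv2.INTER_CUBIC)
a=cv2.resize(d['image'][200:320,130:230],None,fx=4,fy=4,interpolation=cv2.INTER_CUBIC)
cv2.imwrite('pics/c5.png',np.hstack([b,a])[:,:,::-1])
```

```text
10.175 [0.50594838 0.20085864 0.2553173 ] [ 0.27956174 -0.93221267 -1.29193922]
```

View pics/c5.png

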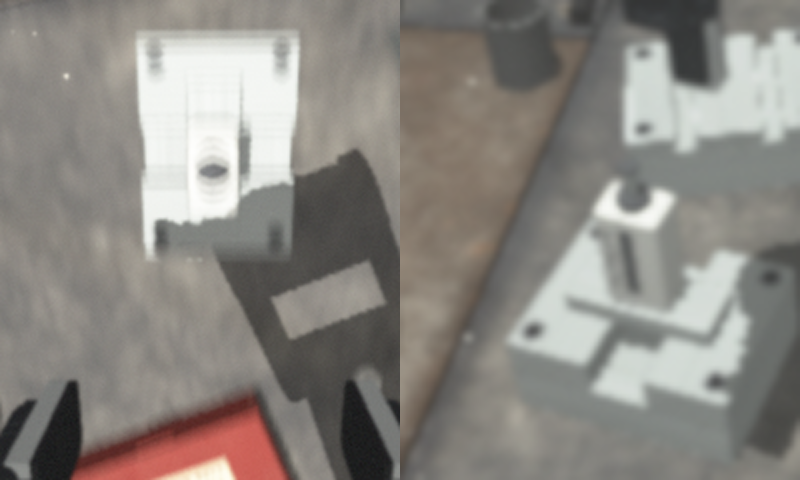

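The gauge stands upright with its base flat across the groove: body at about (213,170) in the wrist panel and (640,250) in the side panel. The gripper is clear, so I hand in.

```bash
python3 -c "
from plant import ctrl
print(ctrl.sign_off())"
```

```text
the job is handed in; nothing more can be done
None
```

The depth gauge stands upright and square across the keyway, with its probe in the groove and its base pressed down at about 21 N until it stopped, looking flat on both sides; it sits within 1 mm of the middle across the groove and about 2 mm off along it, and the job was handed in at about 10 s with the gripper clear (no verdict was returned).

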